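# Change over the test cells on the stirrers in the fume hood

### The job

First take the spent cell (white lid, black head) off the stirrer it stands on and set it upright in the grey dish. Then load the stirrers one after another, in the order red, green, blue: stand each cell upright on the stirrer of its own colour, centred inside the printed ring, and let go of it before taking the next. The cells are glass: keep them upright and set them down gently, never drop them, and leave the yellow-headed cell and the wash bottle where they are.

Things in the scene. Friction and masses are not known exactly. Their poses are not given: they have to be found in the camera images.
- cell_red: red-headed cell, one to be loaded: glass cell, 114 mm tall, about 0.25 kg: jar of 60 mm diameter 0 to 70 mm up, lid of 64 mm diameter 70 to 80 mm up, on it a central round head (the grip) of 28 mm diameter 80 to 114 mm up. Origin: centre of its underside, z up. Black lid, red head. At the start it stands on the bench.
- cell_green: green-headed cell, one to be loaded: glass cell, 114 mm tall, about 0.25 kg: jar of 60 mm diameter 0 to 70 mm up, lid of 64 mm diameter 70 to 80 mm up, on it a central round head (the grip) of 28 mm diameter 80 to 114 mm up. Origin: centre of its underside, z up. Black lid, green head. At the start it stands on the bench.
- cell_blue: blue-headed cell, one to be loaded: glass cell, 114 mm tall, about 0.25 kg: jar of 60 mm diameter 0 to 70 mm up, lid of 64 mm diameter 70 to 80 mm up, on it a central round head (the grip) of 28 mm diameter 80 to 114 mm up. Origin: centre of its underside, z up. Black lid, blue head. At the start it stands on the bench.
- cell_spent: the spent cell: glass cell, 114 mm tall, about 0.25 kg: jar of 60 mm diameter 0 to 70 mm up, lid of 64 mm diameter 70 to 80 mm up, on it a central round head (the grip) of 28 mm diameter 80 to 114 mm up. Origin: centre of its underside, z up. White lid and black head. It starts on the middle of one of the three stirrers (any), 45 mm above the bench.
- cell_yellow: yellow-headed cell, not part of this job, to be left alone: glass cell, 114 mm tall, about 0.25 kg: jar of 60 mm diameter 0 to 70 mm up, lid of 64 mm diameter 70 to 80 mm up, on it a central round head (the grip) of 28 mm diameter 80 to 114 mm up. Origin: centre of its underside, z up. Black lid, yellow head. It stands on the bench among the others.
- stirrer_red: fixed magnetic stirrer, black body 100 x 100 mm with a red foot band, a red knob on its front and a light grey square top plate on which a red ring (inner radius 38 mm, outer 45 mm) is printed. Origin at the centre of its underside, straight below the ring centre; the plate's top is 45 mm above it. Level; yaw varies.
- stirrer_green: fixed magnetic stirrer, black body 100 x 100 mm with a green foot band, a green knob on its front and a light grey square top plate on which a green ring (inner radius 38 mm, outer 45 mm) is printed. Origin at the centre of its underside, straight below the ring centre; the plate's top is 45 mm above it. Level; yaw varies.
- stirrer_blue: fixed magnetic stirrer, black body 100 x 100 mm with a blue foot band, a blue knob on its front and a light grey square top plate on which a blue ring (inner radius 38 mm, outer 45 mm) is printed. Origin at the centre of its underside, straight below the ring centre; the plate's top is 45 mm above it. Level; yaw varies.
- dish: fixed round grey dish for the spent cell, 102 mm outside diameter, 12 mm high with a rim about 5 mm thick (inner diameter 90 mm); its inner floor is 4 mm above the bench. Origin at the centre of its underside, on the bench.
- wash_bottle: white wash bottle with an orange cap, 56 mm in diameter, 140 mm tall, standing on the bench, to be left alone. Origin at the centre of its underside.
There are look-alikes about, which are no part of the job. Leave any purple look-alike of the cell_spent alone.

How it is judged (in metres and radians):
On the way, in this order (a step that is already met when the one before it is completed fails the run):
1. the spent white-lidded cell stands upright in the grey dish, let go (horizontal distance between cell_spent and dish below 0.018 m and z of cell_spent in the frame of dish between 0 and 0.008 m and angle between cell_spent's own z axis and vertical below 0.08 rad and contact force between cell_spent and the fingers below 0.3 N and linear speed of cell_spent below 0.03 m/s), for 0.2 s.
2. next, the red cell stands upright inside the ring of the red stirrer, let go (horizontal distance between cell_red and stirrer_red below 0.012 m and z of cell_red in the frame of stirrer_red between 0.04 and 0.05 m and angle between cell_red's own z axis and vertical below 0.08 rad and contact force between cell_red and the fingers below 0.3 N and linear speed of cell_red below 0.03 m/s), for 0.2 s.
3. next, the green cell stands upright inside the ring of the green stirrer, let go (horizontal distance between cell_green and stirrer_green below 0.012 m and z of cell_green in the frame of stirrer_green between 0.04 and 0.05 m and angle between cell_green's own z axis and vertical below 0.08 rad and contact force between cell_green and the fingers below 0.3 N and linear speed of cell_green below 0.03 m/s), for 0.2 s.
4. next, the blue cell stands upright inside the ring of the blue stirrer, let go (horizontal distance between cell_blue and stirrer_blue below 0.012 m and z of cell_blue in the frame of stirrer_blue between 0.04 and 0.05 m and angle between cell_blue's own z axis and vertical below 0.08 rad and contact force between cell_blue and the fingers below 0.3 N and linear speed of cell_blue below 0.03 m/s), for 0.2 s.
At the end, for the whole second after the job is handed in: The spent cell is upright on the dish floor (within 18 mm of its centre); red, green and blue cells are upright on their stirrers (within 12 mm of the ring centre); all released, at rest; the yellow cell and the wash bottle are within 20 mm of their starts (all of step 1 and all of step 2 and all of step 3 and all of step 4 and distance of each of cell_yellow, wash_bottle from where it was at the start of the episode below 0.02 m); the robot touches nothing.
It fails at once if a cell is dropped or thrown (moves at over 0.5 m/s while not held) ((contact force between cell_red and the fingers below 0.1 N and linear speed of cell_red above 0.5 m/s) or (contact force between cell_green and the fingers below 0.1 N and linear speed of cell_green above 0.5 m/s) or (contact force between cell_blue and the fingers below 0.1 N and linear speed of cell_blue above 0.5 m/s) or (contact force between cell_spent and the fingers below 0.1 N and linear speed of cell_spent above 0.5 m/s)).
It fails at once if a cell is tipped by more than 35 degrees (angle between any of cell_red, cell_green, cell_blue, cell_spent's own z axis and vertical above 0.6 rad).
It fails at once if the yellow cell is shifted by 20 mm or more (distance of cell_yellow from where it was at the start of the episode above 0.02 m).
It fails at once if the wash bottle is shifted by 20 mm or more (distance of wash_bottle from where it was at the start of the episode above 0.02 m).
It also fails if it takes over 109 s, if anything falls off the work surface, if the arm or the gripper's body presses on something with over 40 N, if the wrist force passes 120 N, or if a joint passes its speed limit or range.

### The arm

A 6-joint arm with a two-finger parallel gripper is mounted at the origin on the work surface. World frame = base frame: x ahead of the robot, y to its left, z up, the work surface at z = 0. Lengths are in mm, angles in rad, forces in N, time in s.
With the tool pointing down it reaches from about 350 to 975 mm from the base axis. Payload 7.1 kg.
Tool frame: the origin (TCP) lies midway between the tips of the shut fingers; the grasp point (between the pads) lies 19 mm behind it (ctrl.tcp_to_grasp is the z of the grasp point in the tool frame, in mm); z points along the fingers, x is the direction in which the jaws open and shut, and the axes are right-handed (so a half turn about z gives the same grasp; the last joint's range is limited). The gripper opens to 88 mm and grips with 3 to 60 N. Pads are 20 mm wide; open, the fingers measure 115 mm over their backs; the gripper's body (75 mm by 178 mm) begins 61 mm behind the grasp point.
Start: joints at [1.081, 0.423, 1.63, -0, 1.089, -0.019], TCP at [283.467, 557.002, 222.675] pointing down, gripper open.
Joint ranges: [-3, 3], [-0.9, 2.11], [0.09, 2.58], [-1.31, 4.45], [0.11, 2.69], [-2.54, 2.54]. Speed limits (rad/s): [2.39, 2.39, 3.01, 3.14, 3.14, 3.14].

### API

Orientations are given as a unit quaternion [x, y, z, w].
In Python, from workcell import ctrl, viewer gives the robot as it stands. The module is installed in compiled form; this text tells all that it offers. Calls block until the motion is done:
- ctrl.move_to(position, orientation): joint-space move of the TCP to a pose.
- ctrl.movel(position, attitude=None, v=150, stop_force=None): straight line of the TCP; attitude=None keeps the orientation; v is the mean speed in mm/s. With stop_force (N) it stops when the force on the tool has changed by that much, and returns True; else False.
- ctrl.move_joints(angles): joint-space move.
- ctrl.set_gripper(opening): opening from 0.0 (shut) to 1.0 (fully open); the grip force is fixed at half the most; returns when the fingers have stopped.
- ctrl.pause(seconds).
- ctrl.solve_ik(position, orientation): joint angles nearest the present ones, or None.
- viewer.grab_frame(name): name is "scene" or "top" or "wrist"; returns a dict with "pixels" (384x512x3 uint8, red, green, blue), "fx", "fy", "cx", "cy" (pixels), "xyz" and "attitude" of the camera in the world; the wrist camera has in their place "hand_eye" (4x4, takes a point from camera to tool coordinates, whose origin is the TCP and whose axes are the tool frame's). Camera axes: x right, y up, looking along -z (the intrinsics and any distortion apply to the point x, -y, -z); pixel columns grow to the right and rows downward; lengths in mm; the calibration is good to about 2 mm. A picture is of the moment at which its call begins: read the wrist's pose just before it. There is no depth.
A pose or a line that the arm cannot do raises ctrl.Unreachable and nothing moves.
- ctrl.finish_job(): hands the job in, once; it reports no verdict.
Readings, each from a call of its own:
- ctrl.read_time_s(): time.
- ctrl.read_q(): joint angles.
- ctrl.read_joint_velocities(): joint speeds.
- ctrl.read_effort(): joint torques, N m.
- ctrl.read_tcp_pos(): TCP position.
- ctrl.read_eef_rot(): TCP orientation.
- ctrl.read_ft_force(): force on the tool from outside, world axes, zero at the start.
- ctrl.read_torque(): the same for the moment, N m.
- ctrl.read_opening(): opening from 0.0 (shut) to 1.0 (fully open).
Only numpy, scipy, OpenCV 4.12 (cv2) and the standard library are available. Lean on these libraries where they do the work, as an engineer would, in place of code of your own. Each camera call takes 0.05 s, during which the arm holds its last target.

## Working session

There is one attempt and no reset: what is moved stays moved. The work goes in short steps, each a Python script; the robot and the scene stay as the last script left them, time stands still between calls to the robot, and variables do not carry over. Pictures are saved under pics/ and viewed, and the job is handed in when it is done.

```bash
mkdir -p pics
python3 - <<'E'
from workcell import ctrl, viewer
import cv2
for n in ("scene","top","wrist"):
    f=viewer.grab_frame(n); cv2.imwrite(f"pics/{n}0.png",f["pixels"][:,:,::-1])
    print(n,{k:v for k,v in f.items() if k!="pixels"})
print(ctrl.read_time_s(),ctrl.read_eef_rot(),ctrl.tcp_to_grasp)
E
```

```text
scene {'fx': 372.1137935802346, 'fy': 372.1137935802346, 'cx': 250.66251255023823, 'cy': 184.89114741593755, 'xyz': array([1147.77382307,  625.30795255,  912.24675554]), 'attitude': array([0.13818026, 0.36500097, 0.8541712 , 0.34361617])}
top {'fx': 405.23273674073073, 'fy': 405.23273674073073, 'cx': 248.06228140559298, 'cy': 187.91632006786529, 'xyz': array([ 459.08407478,   13.73527799, 1282.84410028]), 'attitude': array([-0.01899688,  0.03593487,  0.71539085, -0.69754121])}
wrist {'fx': 312.7854537584757, 'fy': 312.7854537584757, 'cx': 253.62076294416067, 'cy': 191.36147460316687, 'hand_eye': array([[ 9.99999960e-01,  2.62978173e-04, -1.01567198e-04,
        -6.77513778e-01],
       [ 2.30496054e-04, -9.70147572e-01, -2.42515225e-01,
        -6.64226228e+01],
       [-1.62311381e-04,  2.42515192e-01, -9.70147595e-01,
        -1.62146920e+02],
       [ 0.00000000e+00,  0.00000000e+00,  0.00000000e+00,
         1.00000000e+00]])}
0.15 [ 8.52532419e-01  5.22674047e-01 -4.83572632e-04  2.86418958e-04] -18.700000000000003
```

View pics/top0.png

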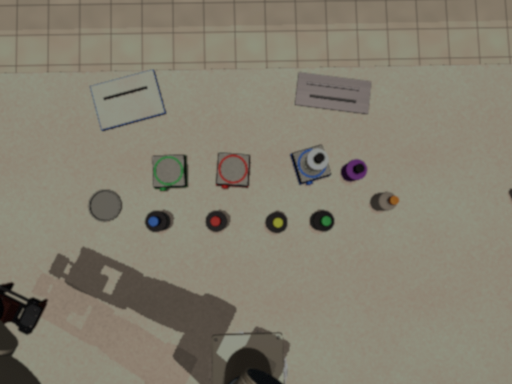

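View pics/scene0.png

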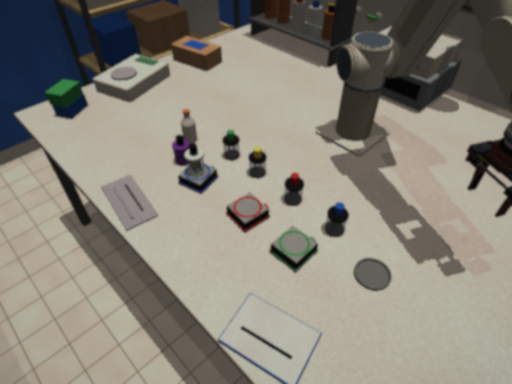

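View pics/wrist0.png

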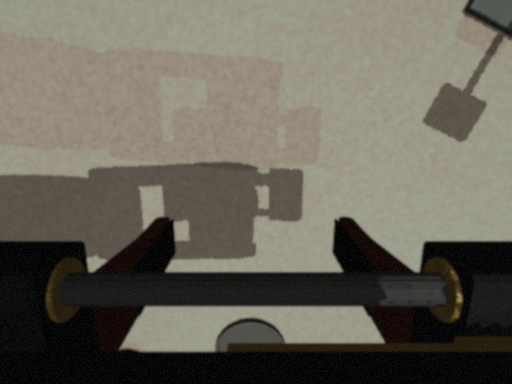

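```bash
cat > h.py <<'E'
from workcell import ctrl, viewer
import cv2, numpy as np
from scipy.spatial.transform import Rotation as R
def pose(f):
    if "xyz" in f: return np.array(f["xyz"]), R.from_quat(f["attitude"]).as_matrix()
    H=f["hand_eye"]; Rt=R.from_quat(f["rot"]).as_matrix()
    return Rt@H[:3,3]+f["tcp"], Rt@H[:3,:3]
def grab(n,save=None):
    t,r=ctrl.read_tcp_pos(),ctrl.read_eef_rot()
    f=viewer.grab_frame(n); f["tcp"],f["rot"]=np.array(t),r
    if save: cv2.imwrite(save,f["pixels"][:,:,::-1])
    return f
def ray(f,u,v):
    o,M=pose(f); d=M@np.array([(u-f["cx"])/f["fx"],-(v-f["cy"])/f["fy"],-1]); return o,d/np.linalg.norm(d)
def onz(f,u,v,z):
    o,d=ray(f,u,v); return o+d*(z-o[2])/d[2]
def proj(f,p):
    o,M=pose(f); c=M.T@(np.asarray(p,float)-o); return f["cx"]+f["fx"]*c[0]/-c[2], f["cy"]-f["fy"]*c[1]/-c[2]
E
python3 - <<'E'
from h import *
for n in ("top","scene"):
    f=grab(n); np.save(f"{n}.npy",f,allow_pickle=True)
    im=f["pixels"]; hsv=cv2.cvtColor(im,cv2.COLOR_RGB2HSV)
    H,S,V=[hsv[...,i].astype(int) for i in range(3)]
    sat=(S>110)&(V>45)
    bands={"red":(H<8)|(H>172),"orange":(H>=8)&(H<19),"yellow":(H>=20)&(H<36),"green":(H>45)&(H<85),"blue":(H>100)&(H<125),"purple":(H>=128)&(H<165)}
    for k,m in bands.items():
        c,l,st,ce=cv2.connectedComponentsWithStats((sat&m).astype(np.uint8),connectivity=8)
        for i in range(1,c):
            if st[i,4]>25 and st[i,1]>90: print(n,k,st[i],ce[i].round(1))
t=cv2.resize(np.load("top.npy",allow_pickle=True).item()["pixels"][130:245,75:410,::-1],None,fx=2.35,fy=2.35,interpolation=cv2.INTER_CUBIC)
s=cv2.resize(np.load("scene.npy",allow_pickle=True).item()["pixels"][100:300,150:410,::-1],None,fx=3,fy=3,interpolation=cv2.INTER_CUBIC)
cv2.imwrite("pics/tcrop.png",t);cv2.imwrite("pics/scrop.png",s)
E
```

```text
top red [218 154  30  30 200] [232.7 168.4]
top red [221 184   9   5  30] [224.6 185.8]
top red [210 216  11  11 105] [215.  220.8]
top orange [388 196  11   9  75] [393.3 199.9]
top yellow [272 217  12  12 110] [277.5 222.1]
top green [321 216  11  11  94] [326.  220.5]
top blue [298 149  27  29  87] [307.1 166.4]
top blue [148 216  11  11 100] [153. 221.]
top purple [346 160  20  20 232] [354.4 170. ]
scene red [291 173   8  11  75] [294.5 178. ]
scene red [233 197  29  20 114] [247.5 208.1]
scene red [228 213  41  18  90] [248.6 222.3]
scene orange [183 109   6   7  28] [185.8 111.6]
scene yellow [253 147   9  11  73] [257.1 152.4]
scene green [228 131   5   7  27] [230.1 133.6]
scene blue [ 61  95  25  22 238] [ 75.2 106.5]
scene blue [180 176  37  16  56] [200.4 184.8]
scene blue [335 203   9  11  80] [339.1 208. ]
scene purple [173 140  17  12 118] [181.1 145.7]
```

View pics/tcrop.png

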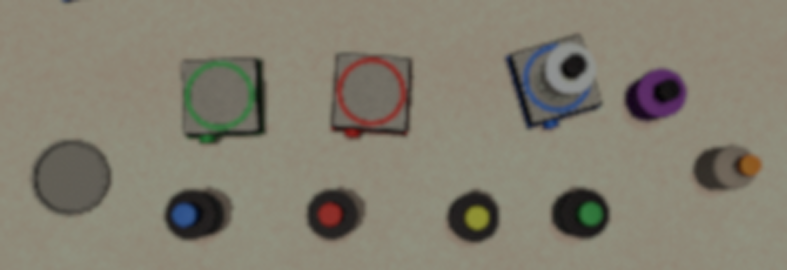

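View pics/scrop.png

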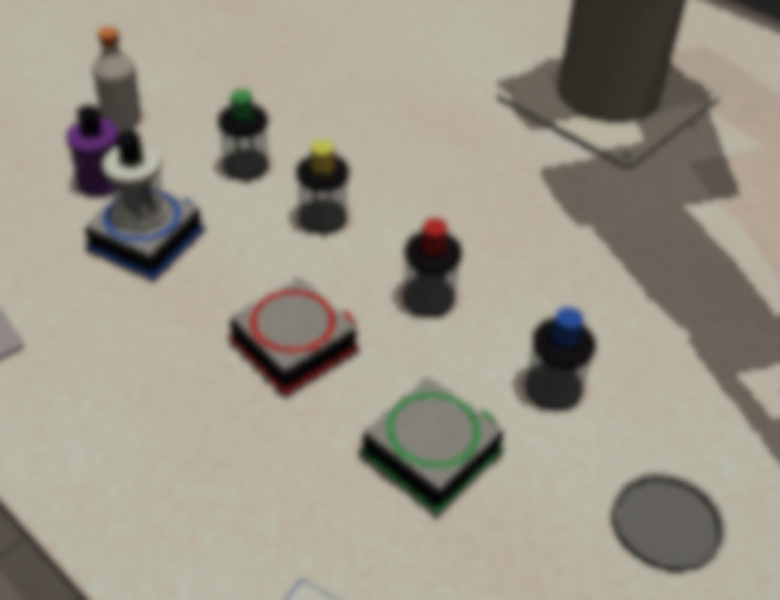

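Candidates for the spent cell are the white lid with black head on the blue stirrer, top image (317,158) / scene (194,150), and the purple-lidded look-alike, top (354,170) / scene (181,146). The crops show the first is the white-lidded one, so that is my pick. The red, blue, yellow and green heads are at top (215,221), (153,221), (277,222) and (326,220). The dish is at about (105,205).

```bash
cat > loc.py <<'E'
from h import *
def blob(m,win,minA=15):
    u0,v0,u1,v1=win; M=np.zeros(m.shape,np.uint8); M[v0:v1,u0:u1]=m[v0:v1,u0:u1]
    c,l,st,ce=cv2.connectedComponentsWithStats(M,connectivity=8)
    if c<2: return None
    i=1+np.argmax(st[1:,4]); cs=cv2.findContours((l==i).astype(np.uint8),cv2.RETR_EXTERNAL,cv2.CHAIN_APPROX_NONE)[0]
    cn=max(cs,key=cv2.contourArea); e=cv2.fitEllipse(cn)
    return ce[i],e,st[i,4]
E
python3 - <<'E'
from loc import *
f=np.load("top.npy",allow_pickle=True).item(); s=np.load("scene.npy",allow_pickle=True).item()
def hsv(f): 
    h=cv2.cvtColor(f["pixels"],cv2.COLOR_RGB2HSV).astype(int); return h[...,0],h[...,1],h[...,2]
H,S,V=hsv(f)
R_=((H<8)|(H>172))&(S>80); G=(H>45)&(H<85)&(S>70); B=(H>100)&(H<125)&(S>70)
W=(V>130)&(S<40)
def show(n,m,win,z,ff=f):
    b=blob(m,win); c,e,a=b; print(n,c.round(1),[np.round(x,1) for x in e],a,"cent",onz(ff,*c,z)[:2].round(1),"ell",onz(ff,*e[0],z)[:2].round(1))
show("cred",R_,(205,210,225,230),114); show("cgreen",G,(316,210,336,230),114); show("cblue",B,(143,210,163,230),114)
show("cyellow",(H>20)&(H<36)&(S>100),(265,210,290,235),114)
show("rred",R_,(215,150,252,183),45); show("rgreen",G,(150,150,188,186),45)
show("rblue",B,(290,145,335,180),45)
print(V[205,95:115],S[205,95:115],V[205,80:90], V[159,300:335],S[159,300:335])
show("dish",V<120,(82,182,130,230),12)
show("dishfl",V<120,(82,182,130,230),4)
D=(V<60); show("spenthead",D,(309,150,327,167),159)
Wl=(V>140); show("spentlid",Wl,(303,145,332,175),125)
Hs,Ss,Vs=hsv(s)
def tri(n,p,q):
    (o1,d1),(o2,d2)=ray(f,*p),ray(s,*q); A=np.stack([d1,-d2],1); t=np.linalg.lstsq(A,o2-o1,rcond=None)[0]
    a,b=o1+d1*t[0],o2+d2*t[1]; print(n,"tri",((a+b)/2).round(1),"gap",np.linalg.norm(a-b).round(1))
b=lambda m,w: blob(m,w)[1][0]
tri("cyellow",b((H>20)&(H<36)&(S>100),(265,210,290,235)),b((Hs>20)&(Hs<36)&(Ss>100),(245,140,270,165)))
tri("cred",b(R_,(205,210,225,230)),b(((Hs<8)|(Hs>172))&(Ss>100),(285,170,305,190)))
tri("cblue",b(B,(143,210,163,230)),b((Hs>100)&(Hs<125)&(Ss>100),(330,200,350,220)))
tri("rred",b(R_,(215,150,252,183)),b(((Hs<8)|(Hs>172))&(Ss>80),(228,193,268,219)))
tri("rgreen",b(G,(150,150,188,186)),b((Hs>45)&(Hs<85)&(Ss>80),(275,228,313,258)))
tri("dish",b(V<120,(82,182,130,230)),b(Vs<115,(348,252,397,295)))
E
```

```text
cred [215.1 220.8] [array([215.1, 220.8]), array([11.1, 11.8]), np.float64(86.6)] 118 cent [457.3  81.6] ell [457.4  81.6]
cgreen [325.5 220.5] [array([325.5, 220.5]), array([11.3, 11.5]), np.float64(90.0)] 118 cent [ 449.9 -236.8] ell [ 449.9 -236.8]
cblue [153.4 221. ] [array([153.4, 221. ]), array([10.7, 13. ]), np.float64(86.0)] 125 cent [461.4 257.6] ell [461.4 257.6]
cyellow [277.5 222.2] [array([277.5, 222.2]), array([10.9, 11.4]), np.float64(76.8)] 113 cent [448.6 -97.6] ell [448.7 -97.6]
rred [232.9 168. ] [array([232.7, 168.4]), array([28.6, 30.2]), np.float64(91.4)] 271 cent [617.6  27.8] ell [616.5  28.5]
rgreen [169.  170.4] [array([168.7, 170.1]), array([28.3, 31.8]), np.float64(73.7)] 236 cent [614.8 223.3] ell [615.7 224.3]
rblue [307.8 166.5] [array([311.6, 163.1]), array([27. , 27.7]), np.float64(138.1)] 154 cent [ 616.8 -203.4] ell [ 627.3 -215.7]
[98 97 98 98 98 98 98 98 98 97 98 98 98 98 98 97 98 98 97 97] [31 32 31 31 31 31 31 34 31 32 31 31 31 31 29 29 31 31 29 29] [141 142 142 142 142 142 140 129 111  86] [116 103 109 108  98  85  90 119 140 145 145 142 127  8
[... 231 characters left out ...]
05.1]), array([32.2, 34.1]), np.float64(75.8)] 907 cent [514.9 429. ] ell [514.9 429. ]
dishfl [104.8 205.1] [array([104.8, 205.1]), array([32.2, 34.1]), np.float64(75.8)] 907 cent [515.3 431.6] ell [515.3 431.6]
spenthead [318.6 158. ] [array([318.6, 158. ]), array([7.8, 9.8]), np.float64(60.4)] 72 cent [ 625.7 -214.7] ell [ 625.7 -214.7]
spentlid [322.  156.5] [array([321.4, 157. ]), array([19.9, 25.2]), np.float64(60.9)] 233 cent [ 634.8 -231.8] ell [ 633.5 -230. ]
cyellow tri [448.  -99.   93.4] gap 1.4
cred tri [457.4  82.7  94.5] gap 0.0
cblue tri [462.  260.8  95.3] gap 1.8
rred tri [616.3  29.   42.6] gap 1.3
rgreen tri [615.3 225.7  42. ] gap 2.2
dish tri [515.2 432.2   2.9] gap 0.6
```

```bash
cat >> h.py <<'E'
Q=[1,0,0,0]
E
python3 - <<'E'
from h import *
ctrl.move_to([625,-217,270],Q); print(ctrl.read_time_s(),ctrl.read_tcp_pos(),ctrl.read_q())
f=grab("wrist","pics/w1.png"); np.save("w1.npy",f,allow_pickle=True)
for z in (159,125,45): print(z,proj(f,[625,-217,z]))
E
```

```text
3.225 [ 625.24465774 -216.12719102  269.97422657] [-3.50868252e-01  4.31438396e-01  1.50154546e+00  1.56563164e-04
  1.20867502e+00 -3.52105737e-01]
159 (np.float64(254.27466118180718), np.float64(189.3693992599091))
125 (np.float64(254.1975793643405), np.float64(181.38007013664694))
45 (np.float64(254.06742939052884), np.float64(167.8903651667963))
```

View pics/w1.png

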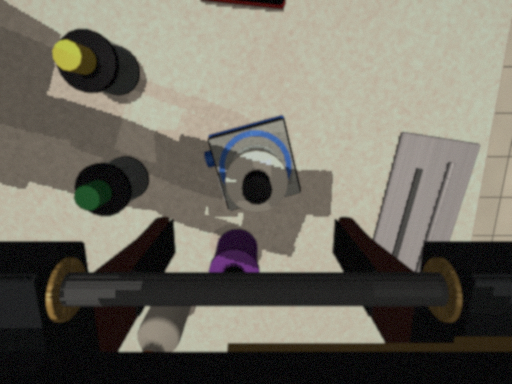

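Wrist view: the spent head is at (257,187), standing on the blue-ring stirrer at (255,165). The purple look-alike is at (238,255), green at (95,195) and yellow at (70,57). Next I'll refine these positions.

Run:
```python
from loc import *
f=np.load("w1.npy",allow_pickle=True).item()
h=cv2.cvtColor(f["pixels"],cv2.COLOR_RGB2HSV).astype(int);H,S,V=h[...,0],h[...,1],h[...,2]
c,e,a=blob(V<45,(238,168,277,208)); print(c,e,a,onz(f,*e[0],159))
B=(H>100)&(H<125)&(S>90)
M=B.copy(); M[:120]=0;M[215:]=0;M[:,:214]=0;M[:,300:]=0
# ring: fit circle on z=45 plane, robust
vs,us=np.nonzero(M); P=np.array([onz(f,u,v,45)[:2] for u,v in zip(us,vs)])
from scipy.optimize import least_squares
k=np.abs(np.hypot(*(P-[625,-217]).T)-41.5)<9
for _ in range(3):
    r=least_squares(lambda c:np.hypot(*(P[k]-c).T)-41.5,[625,-217],loss="soft_l1"); k=np.abs(np.hypot(*(P-r.x).T)-41.5)<5
print("ring blue",r.x,k.sum(),len(k),r.cost)
```

```text
[256.36133333 186.89333333] ((256.3657531738281, 186.92068481445312), (27.763599395751953, 32.47063446044922), 176.47828674316406) 750 [ 626.87205438 -214.73850812  159.        ]
ring blue [ 625.98510588 -215.06785766] 671 801 682.9556977881139
```

```bash
cat >> h.py <<'E'
def pick(x,y,base,up):
    ctrl.movel([x,y,base+125],Q,v=150) if False else None
    ctrl.movel([x,y,base+85.5],v=120,stop_force=12)
    ctrl.pause(.1); print("at",np.round(ctrl.read_tcp_pos(),1))
    ctrl.set_gripper(0.0); print("opening",ctrl.read_opening(),"->mm",88*ctrl.read_opening())
    t=np.array(ctrl.read_tcp_pos())
    ctrl.movel([t[0],t[1],up],v=150); print("F",np.round(ctrl.read_ft_force(),2),"t",ctrl.read_time_s(),"op",ctrl.read_opening())
def place(x,y,base,up):
    ctrl.movel([x,y,base+85.5+12],v=150)
    hit=ctrl.movel([x,y,base+85.5-4],v=20,stop_force=3)
    print("contact",hit,np.round(ctrl.read_tcp_pos(),2),np.round(ctrl.read_ft_force(),2))
    ctrl.set_gripper(0.6); ctrl.pause(.2)
    ctrl.movel([x,y,up],v=200); print("t",ctrl.read_time_s())
E
python3 - <<'E'
from h import *
ctrl.set_gripper(0.7)
pick(626.5,-214.9,45,280)
ctrl.move_to([515,431,280],Q)
print(ctrl.read_time_s(),ctrl.read_tcp_pos(),ctrl.read_opening())
grab("wrist","pics/w2.png"); f=grab("top","pics/t2.png"); np.save("t2.npy",f,allow_pickle=True)
E
```

```text
at [ 627.  -215.1  131.4]
opening 0.31423739566966064 ->mm 27.652890818930135
F [-0.11  0.5  -2.58] t 7.075 op 0.31162885891822134
9.4083 [515.66850755 430.16010728 280.00467248] 0.3147322339810668
```

View pics/w2.png

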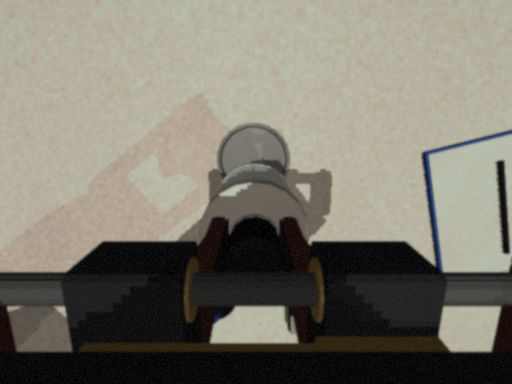

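View pics/t2.png

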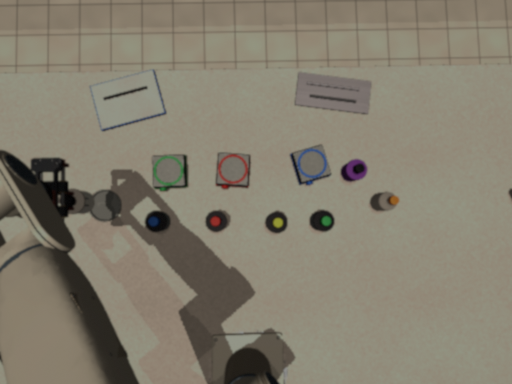

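The spent cell is held upright. The wrist view shows the dish as a circle at about (254,158), radius 35 px. I'll check its projection, then place.

Run:
```python
from h import *
f=grab("wrist"); print(onz(f,254.5,158.5,10), proj(f,[515,431,12]), proj(f,[515,431+51,12]))
f=np.load("t2.npy",allow_pickle=True).item()
from loc import *
h=cv2.cvtColor(f["pixels"],cv2.COLOR_RGB2HSV).astype(int);H,S,V=h[...,0],h[...,1],h[...,2]
for nm,m in (("blue",(H>100)&(H<125)&(S>70)),):
    c,e,a=blob(m,(295,145,330,177)); print(nm,e,onz(f,*e[0],45))
tp=ctrl.read_tcp_pos()
place(515.5,431,4,250)
grab("top","pics/t3.png"); grab("scene","pics/s3.png"); grab("wrist","pics/w3.png")
```

```text
[516.11933001 434.75483385  10.        ] (np.float64(253.69823674897137), np.float64(161.4044002481192)) (np.float64(253.64362046774835), np.float64(123.73522574514128))
blue ((311.601318359375, 162.81924438476562), (27.836360931396484, 28.80535125732422), 101.52838897705078) [ 628.09864227 -215.62704944   45.        ]
contact True [515.89 430.94  89.22] [ 1.65 -0.87  3.18]
t 13.2583
```

View pics/w3.png

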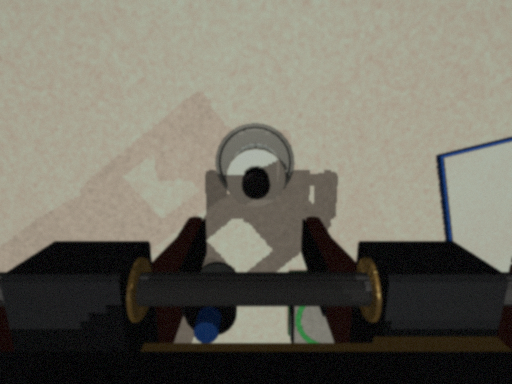

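View pics/s3.png

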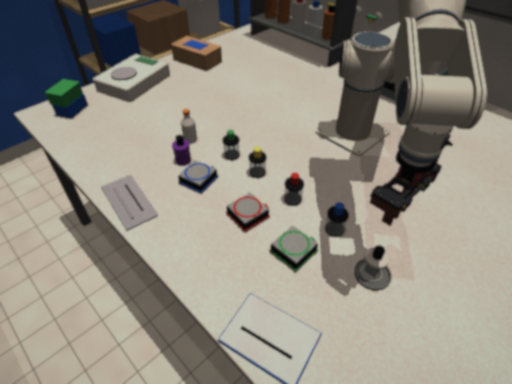

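Wrist view: the spent cell's head is at (256,183), standing in the dish at (255,160). The scene view agrees, upright at (377,265). Contact came at the expected height. Next I'll measure the red cell and red stirrer, along with the green stirrer, from hovers.

```bash
cat >> loc.py <<'E'
from scipy.optimize import least_squares
def cmask(f,col):
    h=cv2.cvtColor(f["pixels"],cv2.COLOR_RGB2HSV).astype(int);H,S=h[...,0],h[...,1]
    return {"red":((H<8)|(H>172))&(S>110),"green":(H>45)&(H<85)&(S>80),"blue":(H>100)&(H<125)&(S>80)}[col]&(h[...,2]>25)
def head(f,col,guess,base=0):
    # guess xy of cell: window around projected head top
    u,v=proj(f,[*guess,base+114]); w=32
    c,e,a=blob(cmask(f,col),(max(0,int(u-w)),max(0,int(v-w)),int(u+w),int(v+w)))
    p=onz(f,*e[0],base+114); print("head",col,np.round(e[0],1),np.round(e[1],1),a,p[:2].round(1)); return p[:2]
def ring(f,col,guess):
    vs,us=np.nonzero(cmask(f,col)); P=np.array([onz(f,u,v,45)[:2] for u,v in zip(us,vs)])
    c=np.array(guess,float); k=np.abs(np.hypot(*(P-c).T)-41.5)<12
    for _ in range(4):
        r=least_squares(lambda c:np.hypot(*(P[k]-c).T)-41.5,c,loss="soft_l1"); c=r.x; k=np.abs(np.hypot(*(P-c).T)-41.5)<6
    print("ring",col,c.round(1),k.sum()); return c
E
python3 - <<'E'
from loc import *
ctrl.move_to([616,224,260],Q); ctrl.pause(.3)
f=grab("wrist","pics/w4.png"); g=ring(f,"green",(615.5,224.5))
ctrl.move_to([616.5,29,260],Q); ctrl.pause(.3)
f=grab("wrist","pics/w5.png"); r=ring(f,"red",(616.5,28.7))
ctrl.move_to([457.4,82,225],Q); ctrl.pause(.3)
f=grab("wrist","pics/w6.png"); c=head(f,"red",(457.4,82))
print(ctrl.read_tcp_pos(),ctrl.read_time_s())
E
cd pics; python3 -c "
import cv2,numpy as np
cv2.imwrite('m1.png',cv2.resize(np.hstack([cv2.imread(f'w{i}.png') for i in (4,5,6)]),None,fx=.52,fy=.52))"
```

```text
ring green [614.2 227.5] 1120
ring red [614.4  29.7] 1229
head red [251.5 184.6] [31.6 36. ] 941 [455.7  85.3]
[458.12941818  81.79044302 224.99098552] 16.9
```

View pics/m1.png

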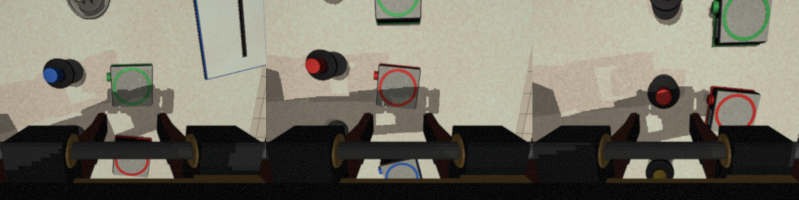

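The three wrist views show the green ring at about (252,163), the red ring at (252,165) and the red head at (251,185). Wrist and top positions agree to about 3 mm, so I'll pick red and place it.

Run:
```python
from loc import *
pick(456.3,83.2,0,250)
ctrl.move_to([615.2,29.3,250],Q)
place(615.2,29.3,45,300); ctrl.pause(.3)
f=grab("wrist","pics/w7.png"); r=ring(f,"red",(615.2,29.3)); head(f,"red",(615.2,29.3),45)
grab("scene","pics/s7.png")
ctrl.move_to([450,-237,225],Q); ctrl.pause(.3)
f=grab("wrist","pics/w8.png"); head(f,"green",(450,-237))
```

```text
at [456.8  83.3  86.2]
opening 0.31163786029557056 ->mm 27.424131706010208
F [ 0.7  -0.26 -2.67] t 20.0833 op 0.31476754010692803
contact True [615.31  29.28 130.4 ] [1.43 0.45 2.04]
t 24.05
ring red [614.5  30.5] 843
head red [254.4 179.7] [28.7 32.2] 767 [614.3  31.1]
head green [251.4 186.9] [31.6 35.9] 936 [ 447.7 -235.2]
```

View pics/w7.png

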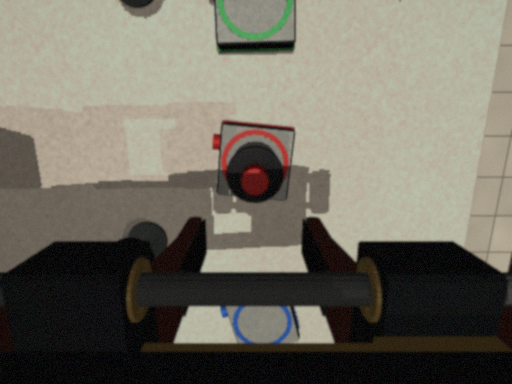

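View pics/w8.png

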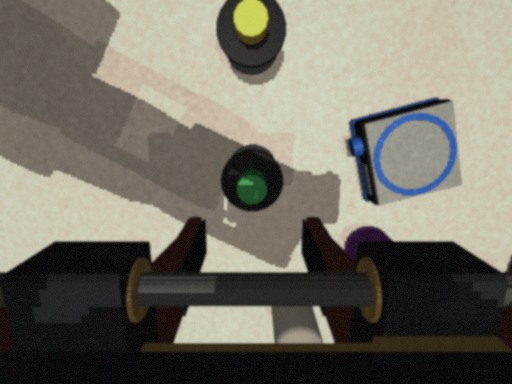

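View pics/s7.png

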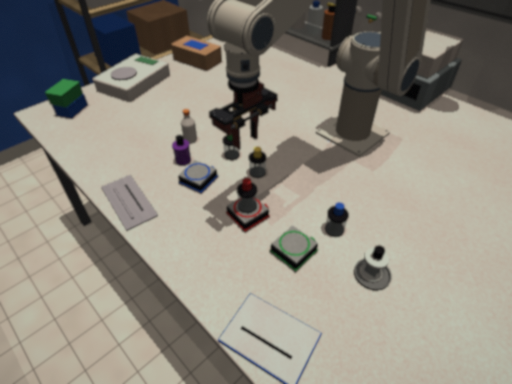

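The red cell stands centred in its ring: ring (614.5,30.5), head (614.3,31.1). The green head is at (251,187). The carry to green passes over red, so I'll lift higher.

Run:
```python
from loc import *
pick(448.4,-236.5,0,315)
ctrl.move_to([614.8,226.3,315],Q)
place(614.8,226.3,45,300); ctrl.pause(.3)
f=grab("wrist","pics/w9.png"); r=ring(f,"green",(614.8,226.3)); head(f,"green",(614.8,226.3),45)
grab("scene","pics/s9.png")
ctrl.move_to([461.5,258.5,225],Q); ctrl.pause(.3)
f=grab("wrist","pics/w10.png"); head(f,"blue",(461.5,258.5))
```

```text
at [ 448.8 -236.8   86.2]
opening 0.3132294461749541 ->mm 27.56419126339596
F [-0.16  0.43 -2.24] t 29.6417 op 0.3164226017559373
contact True [614.77 226.29 130.36] [ 1.22 -0.45  3.37]
t 35.125
ring green [614.3 228.1] 806
head green [254.2 180.2] [28.4 32.2] 760 [613.8 227.4]
head blue [251.8 183.8] [31.6 35.7] 934 [460.2 262.6]
```

View pics/w9.png

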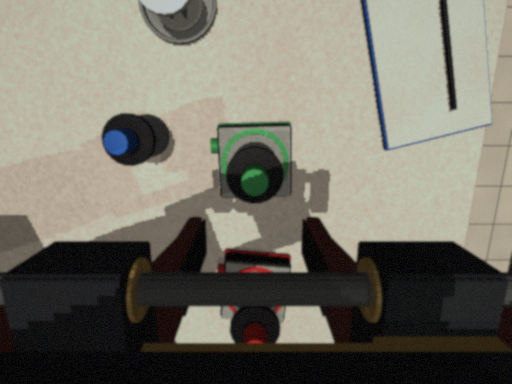

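View pics/w10.png

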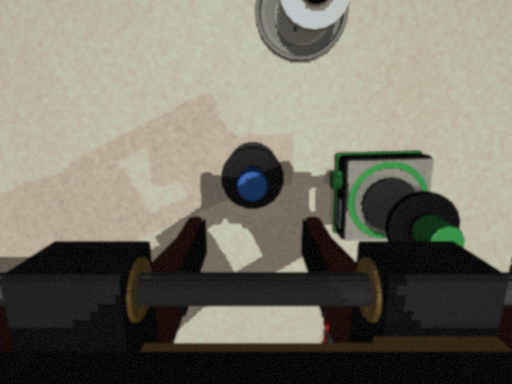

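View pics/s9.png

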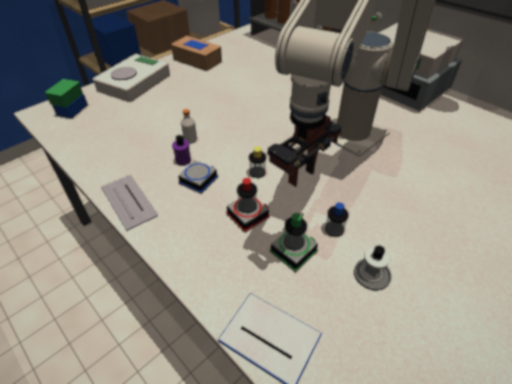

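The green cell is centred: ring (614.3,228.1), head (613.8,227.4). The blue head is at (252,184).

Run:
```python
from loc import *
pick(460.7,260.8,0,315)
ctrl.move_to([626.8,-215.1,315],Q)
place(626.8,-215.1,45,300); ctrl.pause(.3)
f=grab("wrist","pics/w11.png"); r=ring(f,"blue",(626.8,-215)); head(f,"blue",(626.8,-215),45)
ctrl.move_to([420,200,350],Q); ctrl.pause(.3)
grab("scene","pics/s12.png"); f=grab("top","pics/t12.png")
for c,x,y in (("red",615,30),("green",615,226),("blue",627,-215)): head(f,c,(x,y),45)
h=cv2.cvtColor(f["pixels"],cv2.COLOR_RGB2HSV).astype(int);H,S,V=h[...,0],h[...,1],h[...,2]
for m,w in ((((H>20)&(H<36)&(S>100)),(265,210,290,235)),((H>=8)&(H<19)&(S>110),(380,190,405,210))):print(blob(m,w))
print(ctrl.read_time_s(),ctrl.read_ft_force())
```

```text
at [461.1 261.1  86.2]
opening 0.3107442543873359 ->mm 27.34549438608556
F [ 0.52  0.4  -2.82] t 40.2167 op 0.3142526888079702
contact True [ 627.07 -215.1   130.5 ] [ 0.59 -0.28  3.95]
t 45.7417
ring blue [ 625.9 -214.2] 851
head blue [254.4 180.1] [29.1 32.6] 788 [ 625.9 -213.4]
head red [232.5 168.8] [26.8 27.3] 181 [600.7  27.6]
head green [168.9 170.9] [25.4 29. ] 153 [599.1 204.3]
head blue [311.4 163.2] [26.2 27.4] 150 [ 611.4 -193.8]
(array([277.46902655, 222.22123894]), ((277.4706726074219, 222.21322631835938), (10.934954643249512, 11.375370025634766), 76.84913635253906), np.int32(113))
(array([393.32432432, 199.93243243]), ((393.33642578125, 199.95037841796875), (8.342185020446777, 9.457487106323242), 80.78121948242188), np.int32(74))
48.2 [-1.18906408 -0.14056563  0.91090631]
```

View pics/w11.png

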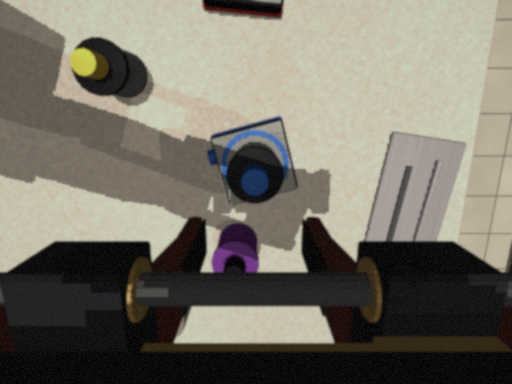

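View pics/t12.png

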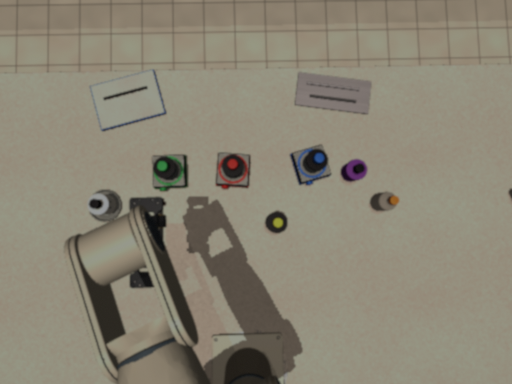

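View pics/s12.png

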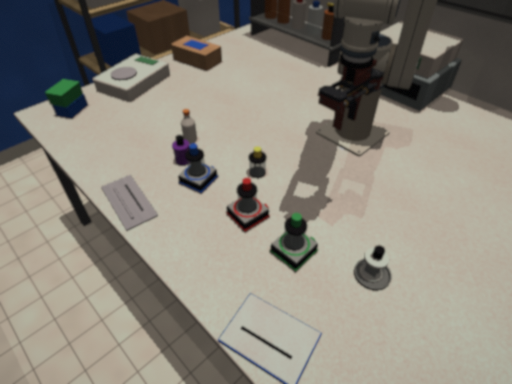

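All four cells stand upright in place, yellow and the bottle haven't moved, and the arm is clear. The "head" numbers from this last top image are not valid, because the mask picked up the same-coloured printed rings. The wrist checks stand, so I'll hand in.

```bash
python3 -c "
from workcell import ctrl
ctrl.finish_job()"
```

```text
the job is handed in; nothing more can be done
```

I moved the spent cell from the blue stirrer into the grey dish. Then I loaded red, green and blue in that order, each let go before I took the next. The job was handed in at about 48 s of the 109 s allowed; no verdict is reported.

- **Loaded cells:** the wrist camera put each head within about 1 mm of its ring centre. All three touched down at the expected height, on contact stops of about 2 to 4 N.
- **Spent cell:** it stands upright in the dish and touched down at the dish-floor height. My dish-centre estimates differed by about 4 mm, well inside the 18 mm allowed.
- **Left alone:** the yellow cell's head and the bottle's cap are at the same pixels as at the start. The purple look-alike looks unmoved in the pictures.
- **Checks that disagreed:** wrist and top camera positions differed by about 2 to 5 mm. The final top-image head measurements were invalid because the mask merged with the coloured rings, so I relied on the wrist measurements and on the pictures.

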